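# Reset the robot control box through its recessed well

### The job

Reset the grey control box: with the fingertips, push its orange shutter fully open, reach down into the well underneath and press the green sunken button to the bottom, keeping it down for a full second, then push the shutter fully shut again. Lift nothing, leave the red stop button unpressed, and do not shove the box or the things around it out of place.

Things in the scene. Friction and masses are not known exactly. Their poses are not given: they have to be found in the camera images.
- hub: grey control box standing loose on the table, about 2.4 kg: 170 mm along its x, 240 mm along its y, flat top 75 mm above the table. Origin at the centre of its underside; at yaw 0 its x points away from the robot, y to the robot's left, z up. On top: the orange shutter, red stop button, lamps, a standoff. The top is free for at least 34 mm beyond the shutter at the -y end, 52 mm at the +y end
- well (a point): centre of the mouth of the round well in the box's top face, level with that face: box frame (-20, -55, 75) mm. The well is 52 mm across with upright walls; the green reset button sits on its floor. The well is covered by the shutter at the start
- reset_top (a point): centre of the top of the green reset button, a disc 28 mm across in the middle of the well; its top lies 20 mm below the mouth of the well. It moves straight down
- reset (a joint): how far the reset button is pressed: 0 up, 0.005 m fully down. Springs back; about 1.5 N starts it, about 5 N holds it fully down
- shutter_mid (a point): centre of the upper face of the orange shutter, a flat block 92 x 92 mm (along the box's x and y) and 18 mm thick, lying on the top face; its upper face is 18 mm above the box's top. Too wide to grip: push its end faces, square to the box's y, 46 mm either side of this point
- shutter (a joint): how far the shutter has been slid along the box's +y: 0 fully shut (well covered), 0.062 m fully open against its stop; it starts between 0 and 0.02. When shut its end faces lie at box y = -86 and +6 mm, its middle at box x = -20 mm. Runs between two steel rails 4 mm wide, 10 mm high. Moves at about 1.2 N and stays where it is left
- stop (a joint): how far the red stop button is pressed: 0 up, 0.005 m fully down. A red mushroom, 26 mm across, in a yellow collar 42 mm across, standing about 21 mm above the box's top at box frame (58, 70) mm. Not to be pressed
- standoff: short brass round standoff, 22 mm across, 30 mm tall, standing on the far strip of the control box's top between the lamps and the stop button; origin at the centre of its underside
- tape: cream roll of masking tape lying flat on the table to the left of the control box, 96 mm across, 24 mm high; origin at the centre of its underside
- driver: red-handled screwdriver, 190 mm long, lying on the table in front of the control box (on the robot's side); its length is along its x axis
- battery: blue battery pack with a white band, 50 x 120 x 30 mm, lying on the table to the right of the control box; origin at the centre of its underside
- spray: spray can, 60 mm across, 190 mm tall, standing on the right of the table, beyond the cup; origin at the centre of its underside
- glue: white glue bottle, 40 mm across, 110 mm tall, standing on the left of the table; origin at the centre of its underside
- cup: blue cup, 76 mm across, 85 mm tall, standing on the right of the table; origin at the centre of its underside

How it is judged:
By the outcome, as a careful person would: the job done as asked, in the order asked, and still so for the second after the job is handed in, with the robot touching nothing.
It also fails if it takes over 46 s, if anything falls off the work surface, if the arm or the gripper's body presses on something with over 40 N, if the wrist force passes 120 N, or if a joint passes its speed limit or range.

### The arm

A 6-joint arm with a two-finger parallel gripper is mounted at the origin on the work surface. World frame = base frame: x ahead of the robot, y to its left, z up, the work surface at z = 0. Lengths are in m, angles in rad, forces in N, time in s.
With the tool pointing down it reaches from about 0.35 to 0.975 m from the base axis. Payload 4.9 kg.
Tool frame: the origin (TCP) lies on the front face of the gripper's body, between the roots of the fingers; the fingertips stand ctrl.finger_overhang ahead of it and the grasp point (between the pads) lies 54 mm ahead of it (ctrl.finger_overhang is the distance from the TCP to the fingertips, in m); z points along the fingers, y is the line along which they close (so a half turn about z gives the same grasp; the last joint's range is limited). The gripper opens to 85 mm and grips with 20 to 120 N. Pads are 22 mm wide; open, the fingers measure 114 mm over their backs; the gripper's body (76 mm by 85 mm) begins 54 mm behind the grasp point. The pads swing forward as they close: fully open they stand 13 mm farther back than shut.
Start: joints at [-0.119, 0.053, 1.613, -0, 1.476, -0.119], TCP at [0.625, 0, 0.304] pointing down, gripper open.
Joint ranges: [-3.01, 3.01], [-1.01, 2.22], [0.06, 2.58], [-1.02, 4.17], [0.09, 2.62], [-3.14, 3.14]. Speed limits (rad/s): [2.57, 2.57, 3.14, 3.14, 3.14, 3.14].

### API

Orientations are given as a rotation vector (axis times angle).
In Python, from station import ctrl, vision gives the robot as it stands. The module is installed in compiled form; this text tells all that it offers.
- The arm moves only by the tool drive_tool, never from a script. Its argument "rows" is a list of rows, each a list of 2 entries, a list of its own where there are three numbers: the shift along the tool's x, y, z in m, then the turn about the tool's z in rad. A call has 1 to 10 rows; each row shifts and turns the commanded pose from where the row before left it, along the tool's axes as they then stand; what a row does not reach is not made up. A row lasts 1/10 s, in which the tool goes at most 50 mm and 8.59 degrees, less where a joint would pass 70% of its speed; a pose out of reach is approached as far as the arm can. A call with a gripper value outside its range is refused whole. "jaw" is the closure, from 0 (fully open) to 1 (shut), set as the call begins (left out, the last holds). The fingers move at their own pace and stop on an object; "grip_force" is the grip in N (left out, the last holds). Time passes only in rows, so rows that do not move let the fingers close. It gives the time, the measured TCP pose, the force, the opening and the grip force at its end, in the units of the state.
- ctrl.get_obs(): the state, without advancing time (a new reading comes with each control period).
- vision.get_image(name): name is "scene" or "side" or "wrist"; returns a dict with "image" (400x640x3 uint8, blue, green, red), "vertical_fov" (degrees; the focal length in pixels is half the picture's height over the tangent of half this angle, whatever the lens; pixels are square), "cx", "cy" (the principal point, pixels), "R" (3x3) and "t" (3): a world point X has camera coordinates R X + t. Camera axes: x right, y down, z forward; pixel columns grow to the right and rows downward; lengths in m; the calibration is good to about 2 mm. A picture is of the moment at which its call begins. There is no depth.
- ctrl.finish_job(): hands the job in; it is judged then, once.
The state is a dict: "t": time; "q": joint angles; "dq": joint speeds; "effort": joint torques, N m; "tool_pos": TCP position; "tool_rot": TCP orientation; "contact_force": force on the tool from outside, world axes, zero at the start; "wrist_torque": the same for the moment, N m; "opening": finger opening in m; "grip_force": force on a finger pad.
Only numpy, scipy, OpenCV 4.12 (cv2) and the standard library are available. Lean on these libraries where they do the work, as an engineer would, in place of code of your own. Each camera call takes 0.05 s, during which the arm holds its last target. There are 200 camera calls.

## Working session

There is one attempt and no reset: what is moved stays moved. The work goes in short steps, Python scripts to look and compute and a tool call to move; the robot and the scene stay as the last step left them, time stands still between calls to the robot, and variables do not carry over. Pictures are saved under pics/ and viewed, at most 10 in all, crops included, and the job is handed in when it is done.

Besides the shell and the picture viewer there is one more tool, called after ">>>" by a JSON object that holds its "name" and its "arguments". drive_tool: Moves the arm, as the interface text tells. Its arguments: {"type":"object","properties":{"rows":{"type":"array","items":{"type":"array"}},"jaw":{"type":"number"},"grip_force":{"type":"number"}},"required":["rows"]}

```bash
mkdir -p pics; cat > h.py <<'E'
import numpy as np, cv2
from station import ctrl, vision
def grab(n,tag):
    d=vision.get_image(n); cv2.imwrite(f"pics/{tag}.png",d["image"]); 
    d["f"]=200/np.tan(np.radians(d["vertical_fov"])/2); d["R"]=np.array(d["R"]);d["t"]=np.array(d["t"]); return d
def ray(d,u,v):
    r=d["R"].T@np.array([(u-d["cx"])/d["f"],(v-d["cy"])/d["f"],1]); return -d["R"].T@d["t"], r/np.linalg.norm(r)
def onz(d,u,v,z):
    c,r=ray(d,u,v); return c+r*(z-c[2])/r[2]
def proj(d,X):
    p=d["R"]@np.array(X)+d["t"]; return p[:2]/p[2]*d["f"]+[d["cx"],d["cy"]]
def tri(*L):
    A=np.zeros((3,3));b=np.zeros(3)
    for d,u,v in L:
        c,r=ray(d,u,v);P=np.eye(3)-np.outer(r,r);A+=P;b+=P@c
    return np.linalg.solve(A,b)
E
python3 - <<'E'
from h import *
ds=[grab(n,n+"0") for n in ("scene","side","wrist")]
for d in ds: print(d["f"],(-d["R"].T@d["t"]).round(3),d["R"][2].round(2))
cv2.imwrite("pics/a.png",np.vstack([ds[0]["image"]]))
print(ctrl.get_obs(),ctrl.finger_overhang)
E
```

```text
512.6082130195131 [ 1.162 -0.585  1.094] [-0.48  0.43 -0.77]
383.67635291232875 [0.52  0.728 0.831] [ 0.02 -0.72 -0.69]
354.28276506959764 [0.625 0.075 0.371] [-0.   -0.29 -0.96]
{'t': 0.15, 'q': array([-1.19039876e-01,  5.32410277e-02,  1.61402100e+00, -7.41943793e-06,
        1.47596442e+00, -1.18978923e-01]), 'dq': array([ 0.0016457 , -0.00148959, -0.00284812, -0.00072156,  0.0002458 ,
        0.00176653]), 'effort': array([ 5.10442842e-04, -3.94241810e+01, -3.70721948e+01, -1.15854355e-04,
        4.61802789e-03,  5.00508997e-05]), 'tool_pos': array([6.24622855e-01, 1.90631501e-05, 3.02897783e-01]), 'tool_rot': array([-2.22060319e+00, -2.22046941e+00,  1.59487359e-03]), 'contact_force': array([-0.97255351,  0.75382678, -0.63573019]), 'wrist_torque': array([-0.04617262,  0.01880082,  0.00941102]), 'grip_force': 0.0, 'opening': 0.08514697431221438} 0.0726
```

View pics/scene0.png

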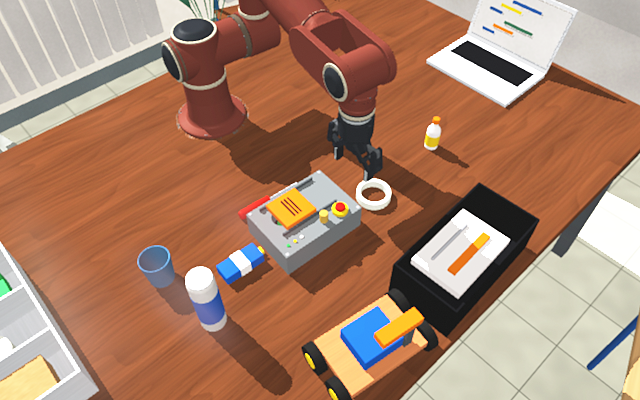

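View pics/side0.png

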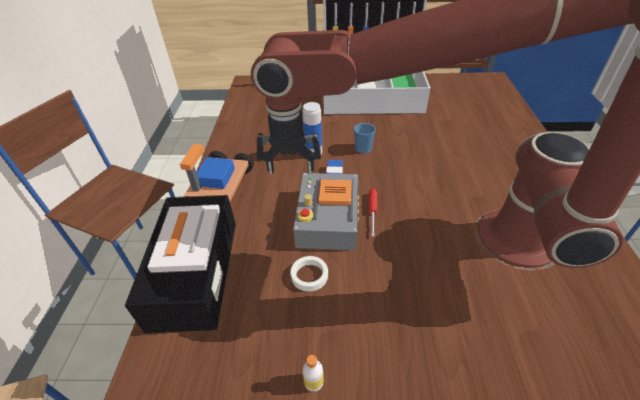

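View pics/wrist0.png

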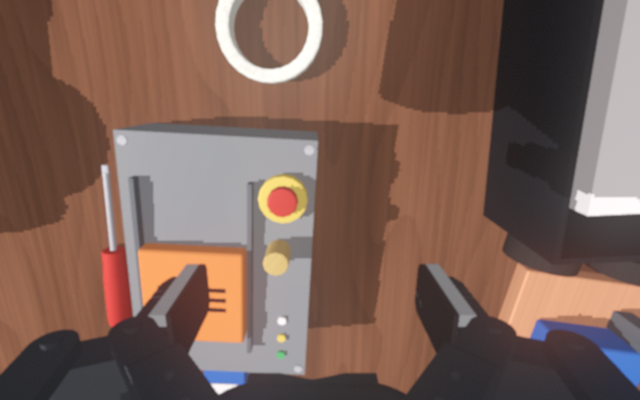

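The wrist view shows the box nearly square to the image: its top runs from (115,130) to (305,373). The shutter is orange at about (193,293), the red stop at (283,200), the standoff at (277,257) and the driver at (110,240). I'll measure these next.

```bash
python3 - <<'E'
from h import *
D={n:grab(n,n+"1") for n in ("scene","side","wrist")}
def blob(d,lo,hi,near,mn=20):
    h=cv2.cvtColor(d["image"],cv2.COLOR_BGR2HSV); m=cv2.inRange(h,np.array(lo),np.array(hi))
    n,l,s,c=cv2.connectedComponentsWithStats(m)
    i=min([k for k in range(1,n) if s[k,4]>mn],key=lambda k:np.hypot(*(c[k]-near)))
    return c[i],s[i,4],(l==i).astype(np.uint8)
near={"scene":((292,208),(340,208)),"side":((336,192),(305,214)),"wrist":((193,293),(283,201))}
red=[]
for n,d in D.items():
    c,a,m=blob(d,(8,150,225),(20,255,255),near[n][0]); 
    k=max(cv2.findContours(m,0,2)[0],key=cv2.contourArea)
    hull=cv2.convexHull(k); q=cv2.approxPolyDP(hull,0.04*cv2.arcLength(hull,True),True)[:,0]
    print(n,"orange",c.round(1),a,q.tolist(),[onz(d,*p,.093)[:2].round(4).tolist() for p in q])
    c,a,m=blob(d,(0,180,150),(5,255,255),near[n][1],8); red.append((d,*c)); print("red",c,a,onz(d,*c,.096).round(4))
print("red tri",tri(*red).round(4))
d=D["wrist"]
h=cv2.cvtColor(d["image"],cv2.COLOR_BGR2HSV)
m=((h[...,1]<40)&(h[...,2]>110)&(h[...,2]<190)).astype(np.uint8)
print("v at top/edge",[h[r,200].tolist() for r in (128,132,136,140,150,200)])
k=max(cv2.findContours(m[100:380,90:330].copy(),0,2)[0],key=cv2.contourArea)+[90,100]
hull=cv2.convexHull(k);q=cv2.approxPolyDP(hull,0.02*cv2.arcLength(hull,True),True)[:,0]
print("grey",[(p.tolist(),onz(d,*p,.075)[:2].round(4).tolist()) for p in q])
x,y,w,hh=90,100,240,290
cv2.imwrite("pics/c.png",cv2.resize(d["image"][y:y+hh,x:x+w],None,fx=2,fy=2,interpolation=2))
E
```

```text
scene orange [288.9 206.7] 65 [[298, 213], [294, 216], [280, 200], [284, 198]] [[0.545, -0.1006], [0.5454, -0.114], [0.4825, -0.1066], [0.4843, -0.0949]]
red [340.11904762 206.23809524] 42 [ 0.6022 -0.0109  0.096 ]
side orange [335.3 190.6] 383 [[349, 181], [350, 200], [320, 199], [322, 181]] [[0.4751, -0.1396], [0.4749, -0.0574], [0.5592, -0.0621], [0.5551, -0.1403]]
red [303.7 214. ] 10 [6.017e-01 1.000e-04 9.600e-02]
wrist orange [221.5 299. ] 22 [[227, 302], [222, 303], [213, 297], [224, 297]] [[0.5484, -0.1045], [0.5438, -0.1055], [0.5362, -0.0993], [0.5461, -0.0993]]Traceback (most recent call last):
  File "<stdin>", line 15, in <module>
  File "<stdin>", line 6, in blob
ValueError: min() iterable argument is empty
```

```bash
cat > m.py <<'E'
from h import *
def mask(d,lo,hi): return cv2.inRange(cv2.cvtColor(d["image"],cv2.COLOR_BGR2HSV),np.array(lo),np.array(hi))
def blob(m,near,mn=20):
    n,l,s,c=cv2.connectedComponentsWithStats(m)
    i=min([k for k in range(1,n) if s[k,4]>mn],key=lambda k:np.hypot(*(c[k]-near)))
    return c[i],s[i,4],(l==i).astype(np.uint8)
def quad(m,e=.04):
    k=max(cv2.findContours(m,0,2)[0],key=cv2.contourArea);hull=cv2.convexHull(k)
    return cv2.approxPolyDP(hull,e*cv2.arcLength(hull,True),True)[:,0]
def load(n): return grab(n,n+"x")
E
python3 - <<'E'
from m import *
near={"scene":((292,208),(340,208)),"side":((336,192),(305,214)),"wrist":((193,293),(283,201))}
red=[]
for n in near:
    d=grab(n,n+"2"); h=cv2.cvtColor(d["image"],cv2.COLOR_BGR2HSV)
    (u,v),(a,b)=near[n]; print(n,h[v,u],h[b,a])
    c,A,m=blob(mask(d,(5,150,130),(22,255,255)),(u,v),100); q=quad(m)
    print("orange",c.round(1),A,[(p.tolist(),onz(d,*p,.093)[:2].round(4).tolist()) for p in q])
    c,A,m=blob(cv2.bitwise_or(mask(d,(0,170,120),(4,255,255)),mask(d,(175,170,120),(180,255,255))),(a,b),5); red.append((d,*c)); print("red",c.round(1),A,onz(d,*c,.096).round(4))
print("red tri",tri(*red).round(4))
print("edge",[h[r,200].tolist() for r in (128,132,136,140,150,200)], [h[r,190].tolist() for r in (236,240,244,248,252,336,342,346,350)])
cv2.imwrite("pics/c.png",cv2.resize(d["image"][100:390,90:330],None,fx=2,fy=2,interpolation=2))
E
```

```text
scene [ 10 204 232] [  2 212 255]
orange [290.4 209.9] 815 [([295, 188], [0.478, -0.0526]), ([315, 211], [0.569, -0.0654]), ([287, 229], [0.5639, -0.1523]), ([266, 205], [0.4711, -0.1428])]
red [339.9 206.6] 58 [ 0.6026 -0.0121  0.096 ]
side [ 12 163 167] [  1 177 197]
orange [334.8 192.3] 742 [([321, 181], [0.558, -0.1403]), ([350, 181], [0.4721, -0.1395]), ([349, 204], [0.4782, -0.0412]), ([319, 203], [0.5616, -0.0458])]
red [304.6 212.5] 41 [ 0.5996 -0.0057  0.096 ]
wrist [  4 118  91] [  2 157 228]
orange [211.9 300.7] 358 [([204, 263], [0.5313, -0.0659]), ([225, 288], [0.5478, -0.0905]), ([226, 309], [0.5471, -0.112]), ([195, 337], [0.5161, -0.1421])]
red [119.4 288. ] 850 [ 0.4557 -0.0887  0.096 ]
red tri [ 0.574  -0.0146  0.1382]
edge [[150, 5, 103], [165, 5, 106], [128, 6, 173], [120, 4, 173], [113, 6, 173], [128, 6, 173]] [[150, 6, 172], [165, 10, 154], [7, 77, 146], [11, 153, 168], [12, 152, 223], [2, 94, 76], [1, 89, 72], [178, 41, 88], [158, 7, 146]]
```

View pics/c.png

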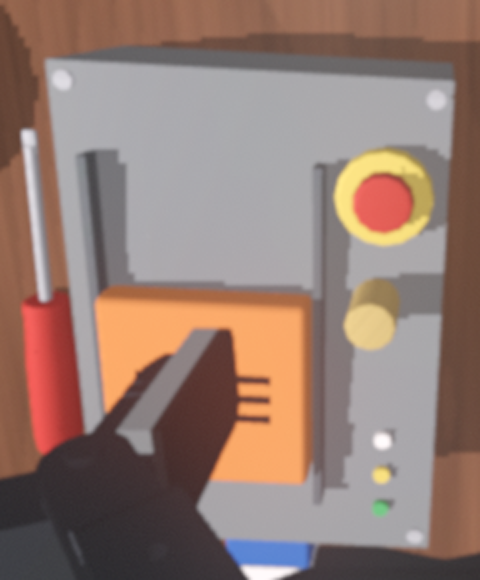

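The crop shows the top face's corners at wrist pixels of about (113.5,130), (316,140) and (304,372). The shutter's upper-face corners are at about (140,248), (245,249) and (243,341). The shutter is near shut.

```bash
python3 - <<'E'
from m import *
d=grab("wrist","w3"); s=grab("side","s3"); sc=grab("scene","sc3")
P=lambda a,b,z:onz(d,90+a/2,100+b/2,z)
tl,tr,br=P(47,60,.075),P(453,80,.075),P(428,546,.075)
s1,s2,s3=P(62,80,.075),P(436,100,.075),P(414,537,.075)
for a,b in ((tl,tr),(s1,s2)): print("x-edge",np.linalg.norm(b-a).round(4),np.degrees(np.arctan2(*(b-a)[1::-1])).round(2))
for a,b in ((br,tr),(s3,s2)): print("y-edge",np.linalg.norm(b-a).round(4),np.degrees(np.arctan2(-(b-a)[0],(b-a)[1])).round(2))
print("centre",((tl+br)/2).round(4),((s1+s3)/2).round(4))
for p in ((100,296),(310,298),(306,482)): print("shut",P(*p,.093).round(4))
print("red w",P(384,203,.096).round(4))
cs=((sc,339.9,206.6),(s,304.6,212.5),(d,282,201.5)); print("red tri",tri(*cs).round(4))
# two-view height of shutter's upper face corners (right-far, right-near)
for a,u,v in (((310,298),(315,211),(319,203)),((306,482),(287,229),(321,181))):
    print("corner tri",tri((d,90+a[0]/2,100+a[1]/2),(sc,*u),(s,*v)).round(4))
E
```

```text
x-edge 0.1679 -2.86
x-edge 0.1559 -3.13
y-edge 0.2383 -2.94
y-edge 0.2243 -3.13
centre [ 0.5392 -0.0769  0.075 ] [ 0.5381 -0.0782  0.075 ]
shut [ 0.4777 -0.0517  0.093 ]
shut [ 0.5678 -0.0527  0.093 ]
shut [ 0.5606 -0.1466  0.093 ]
red w [ 0.6009 -0.0092  0.096 ]
red tri [ 0.6003 -0.01    0.0919]
corner tri [ 0.5631 -0.059   0.0805]
corner tri [ 0.5592 -0.1499  0.0863]
```

>>> {"name": "drive_tool", "arguments": {"rows": [[[0, 0, 0], 0.052], [[-0.035, -0.0203, 0], 0], [[-0.035, -0.0203, 0], 0], [[-0.035, -0.0203, 0], 0], [[-0.035, -0.0203, 0], 0], [[-0.035, -0.0203, 0], 0], [[0, 0, 0.04], 0], [[0, 0, 0.04], 0], [[0, 0, 0.03], 0], [[0, 0, 0], 0]], "jaw": 1, "grip_force": 30}}

```text
t: 1.6
tool_pos: [0.5116, -0.1683, 0.1886]
tool_rot: [-2.272, -2.156, 0.006]
contact_force: [-0.7, 0.4, -0.4]
opening: 0.0001
grip_force: 0.0
```

```bash
python3 - <<'E'
from m import *
a=grab("side","s4")["image"][130:270,240:400]; b=grab("wrist","w4")["image"]
cv2.imwrite("pics/d.png",np.hstack([cv2.resize(a,(457,400)),cv2.resize(b[:, 120:460],(340,400))]))
o=ctrl.get_obs();print(o["t"],o["tool_pos"],o["tool_rot"],o["contact_force"],o["opening"])
E
```

```text
1.7 [ 0.51458744 -0.1695005   0.19425433] [-2.27809185e+00 -2.16271789e+00  2.28086237e-04] [-0.06089281 -0.34137885 -0.11432868] 0.00010585691990856325
```

View pics/d.png

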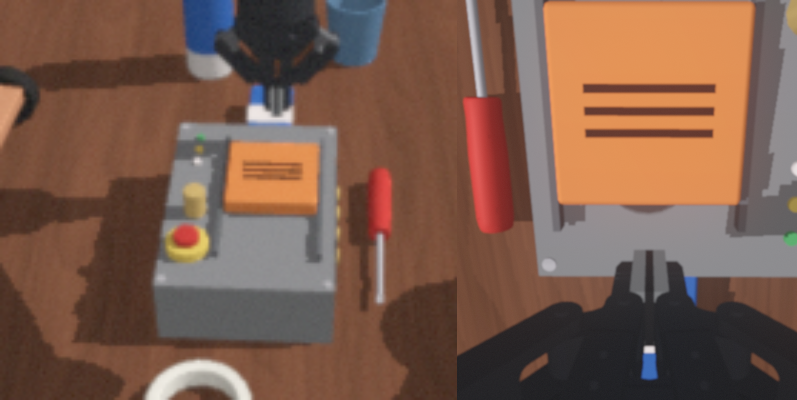

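The wrist crop shows the shutter's near edge at about v=204, between u≈221 and 405. The fingers sit centred on it, off the box's near end.

```bash
python3 - <<'E'
from m import *
d=grab("wrist","w5")
B=np.array([.5388,-.0773]);ex=np.array([.9986,-.052]);ey=np.array([.052,.9986])
loc=lambda p:(np.array([(p[:2]-B)@ex,(p[:2]-B)@ey])*1000).round(1)
c,A,m=blob(mask(d,(5,120,120),(22,255,255)),(313,105),500)
q=quad(m);print([(p.tolist(),loc(onz(d,*p,.093))) for p in q])
print("box near edge",loc(onz(d,*(203,276),.075)),"screw",loc(onz(d,211,265,.075)), "rails",loc(onz(d,222,230,.085)))
o=ctrl.get_obs();print(o["t"],loc(o["tool_pos"]),o["tool_pos"])
for z in (.115,.122): print("tip axis px",proj(d,[*o["tool_pos"][:2],z]))
E
```

```text
[([205, 1], array([-64.5,  19.4])), ([411, 3], array([23.5, 18.5])), ([395, 201], array([ 22.6, -69.9])), ([220, 201], array([-65. , -69.8]))]
box near edge [ -83.5 -121.6] screw [ -78.1 -114.4] rails [-67.3 -88.5]
1.75 [-18.5 -93.6] [ 0.5154524  -0.1698383   0.19582914]
tip axis px [312.9720209  264.26063909]
tip axis px [313.00955921 271.55872273]
```

>>> {"name": "drive_tool", "arguments": {"rows": [[[0, 0, 0.015], 0], [[0, 0, 0.013], 0], [[0, 0, 0.01], 0], [[0, 0, 0], 0], [[0, 0, 0], 0]]}}

```text
t: 2.25
tool_pos: [0.5143, -0.1694, 0.1554]
tool_rot: [-2.278, -2.162, 0.001]
contact_force: [0.4, -0.4, 0.4]
opening: -0.0
grip_force: 0.0
```

>>> {"name": "drive_tool", "arguments": {"rows": [[[0.006, 0, 0], 0], [[0.006, 0, 0], 0], [[0.006, 0, 0], 0], [[0.006, 0, 0], 0], [[0.006, 0, 0], 0], [[0.006, 0, 0], 0], [[0.006, 0, 0], 0], [[0.006, 0, 0], 0], [[0.004, 0, 0], 0], [[0, 0, 0], 0]]}}

```text
t: 3.25
tool_pos: [0.517, -0.1168, 0.1556]
tool_rot: [-2.277, -2.163, -0.0]
contact_force: [0.7, -1.2, -0.4]
opening: 0.0004
grip_force: 0.0
```

>>> {"name": "drive_tool", "arguments": {"rows": [[[0.002, 0, 0], 0], [[0.001, 0, 0], 0], [[0.001, 0, 0], 0], [[0, 0, 0], 0], [[0, 0, 0], 0]]}}

```text
t: 3.75
tool_pos: [0.5173, -0.1135, 0.1558]
tool_rot: [-2.278, -2.162, -0.0]
contact_force: [-0.9, -0.2, -0.1]
opening: 0.0
grip_force: 0.2
```

>>> {"name": "drive_tool", "arguments": {"rows": [[[0.001, 0, 0], 0], [[0.001, 0, 0], 0], [[0, 0, 0], 0]]}}

```text
t: 4.05
tool_pos: [0.5174, -0.1118, 0.1558]
tool_rot: [2.278, 2.163, -0.001]
contact_force: [-0.5, -3.1, -1.4]
opening: -0.0001
grip_force: 1.4
```

>>> {"name": "drive_tool", "arguments": {"rows": [[[0.001, 0, 0], 0], [[0.001, 0, 0], 0], [[0, 0, 0], 0]]}}

```text
t: 4.35
tool_pos: [0.5175, -0.1113, 0.1559]
tool_rot: [2.276, 2.161, -0.006]
contact_force: [-1.4, -9.8, -2.2]
opening: -0.0002
grip_force: 4.8
```

```bash
python3 - <<'E'
from m import *
d=grab("wrist","w6");s=grab("side","s6")
cv2.imwrite("pics/e.png",np.hstack([d["image"][:,120:500],cv2.resize(s["image"][150:260,270:380],(400,400))]))
o=ctrl.get_obs();print(o["t"],o["tool_pos"],o["contact_force"])
E
```

```text
4.45 [ 0.51748543 -0.11137072  0.15591812] [-1.73257019 -9.11505172 -1.44548709]
```

View pics/e.png

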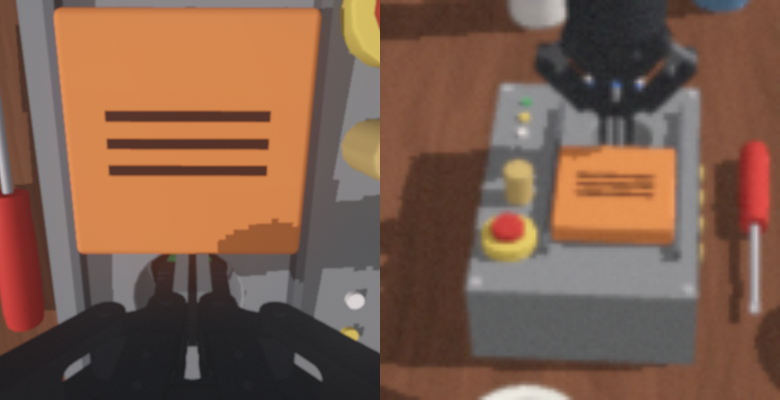

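The shutter is hard against its stop (9 N, tip at box y = -35 mm as predicted). The well shows round the fingertips at about (190,285) in the wrist crop. Next I back off to the well's centre and go down.

>>> {"name": "drive_tool", "arguments": {"rows": [[[-0.008, 0, 0], 0], [[-0.008, 0, 0], 0], [[-0.006, 0, 0], 0], [[0, 0, 0], 0], [[0, 0, 0.008], 0], [[0, 0, 0.007], 0], [[0, 0, 0.006], 0], [[0, 0, 0], 0], [[0, 0, 0], 0]]}}

```text
t: 5.35
tool_pos: [0.5163, -0.1313, 0.1344]
tool_rot: [-2.278, -2.163, 0.001]
contact_force: [0.4, -0.2, -0.3]
opening: -0.0003
grip_force: 0.0
```

>>> {"name": "drive_tool", "arguments": {"rows": [[[0, 0, 0.003], 0], [[0, 0, 0.003], 0], [[0, 0, 0.003], 0], [[0, 0, 0], 0], [[0, 0, 0], 0]]}}

```text
t: 5.85
tool_pos: [0.5167, -0.1316, 0.1263]
tool_rot: [2.278, 2.163, 0.0]
contact_force: [0.1, -0.0, 1.0]
opening: -0.0001
grip_force: 1.1
```

>>> {"name": "drive_tool", "arguments": {"rows": [[[0, 0, 0.002], 0], [[0, 0, 0.002], 0], [[0, 0, 0.001], 0], [[0, 0, 0], 0]]}}

```text
t: 6.25
tool_pos: [0.5169, -0.1317, 0.1225]
tool_rot: [-2.278, -2.163, 0.0]
contact_force: [-4.9, 2.3, 11.6]
opening: 0.0004
grip_force: 6.0
```

>>> {"name": "drive_tool", "arguments": {"rows": [[[0, 0, 0.001], 0], [[0, 0, 0.001], 0], [[0, 0, 0], 0], [[0, 0, 0], 0]]}}

```text
t: 6.65
tool_pos: [0.5171, -0.1317, 0.1223]
tool_rot: [-2.278, -2.163, 0.001]
contact_force: [-10.6, 3.8, 22.6]
opening: 0.0
grip_force: 11.1
```

>>> {"name": "drive_tool", "arguments": {"rows": [[[0, 0, -0.0005], 0], [[0, 0, 0], 0], [[0, 0, 0], 0], [[0, 0, 0], 0], [[0, 0, 0], 0], [[0, 0, 0], 0], [[0, 0, 0], 0], [[0, 0, 0], 0], [[0, 0, 0], 0], [[0, 0, 0], 0]]}}

```text
t: 7.65
tool_pos: [0.517, -0.1317, 0.1224]
tool_rot: [-2.278, -2.163, 0.001]
contact_force: [-9.3, 4.0, 19.5]
opening: -0.0001
grip_force: 9.8
```

>>> {"name": "drive_tool", "arguments": {"rows": [[[0, 0, 0], 0], [[0, 0, 0], 0], [[0, 0, 0], 0], [[0, 0, 0], 0], [[0, 0, 0], 0]]}}

```text
t: 8.15
tool_pos: [0.517, -0.1317, 0.1224]
tool_rot: [-2.278, -2.163, 0.001]
contact_force: [-8.8, 2.3, 18.4]
opening: 0.0
grip_force: 9.8
```

>>> {"name": "drive_tool", "arguments": {"rows": [[[0, 0, -0.01], 0], [[0, 0, -0.02], 0], [[0, 0, -0.025], 0], [[0, 0, -0.025], 0], [[0.025, 0, 0], 0], [[0.035, 0, 0], 0], [[0.035, 0, 0], 0], [[0.035, 0, 0], 0], [[0.019, 0, 0], 0], [[0, 0, 0], 0]]}}

```text
t: 9.15
tool_pos: [0.5238, 0.0192, 0.1987]
tool_rot: [-2.274, -2.166, 0.0]
contact_force: [0.6, 0.4, -0.0]
opening: -0.0003
grip_force: 0.0
```

```bash
python3 - <<'E'
from m import *
d=grab("wrist","w7");s=grab("side","s7");c=grab("scene","c7")
B=np.array([.5388,-.0773]);ex=np.array([.9986,-.052]);ey=np.array([.052,.9986])
o=ctrl.get_obs();p=o["tool_pos"][:2]-B;print(o["t"],o["tool_pos"],p@ex,p@ey,o["contact_force"])
cv2.imwrite("pics/f.png",np.hstack([cv2.resize(c["image"][120:280,220:400],(450,400)),cv2.resize(s["image"][120:280,270:400],(325,400))]))
E
```

```text
9.3 [0.52410147 0.01674349 0.19901612] -0.019568213754287963 0.09314750237929227 [-0.45266895 -0.69380747  0.55293333]
```

View pics/f.png

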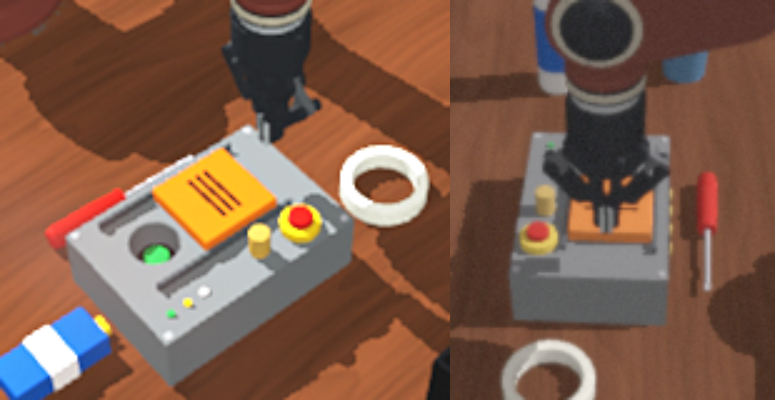

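The scene crop shows the shutter fully open and the green button in the open well at about (155,253). The tool is above the +y end. I lower it and push the shutter shut.

>>> {"name": "drive_tool", "arguments": {"rows": [[[0, 0, 0.015], 0], [[0, 0, 0.014], 0], [[0, 0, 0.012], 0], [[0, 0, 0], 0], [[0, 0, 0], 0]]}}

```text
t: 9.8
tool_pos: [0.5238, 0.0171, 0.1574]
tool_rot: [-2.278, -2.162, 0.002]
contact_force: [0.3, -1.6, 0.0]
opening: 0.0003
grip_force: 0.0
```

>>> {"name": "drive_tool", "arguments": {"rows": [[[-0.006, 0, 0], 0], [[-0.007, 0, 0], 0], [[-0.007, 0, 0], 0], [[-0.007, 0, 0], 0], [[-0.007, 0, 0], 0], [[-0.007, 0, 0], 0], [[-0.007, 0, 0], 0], [[-0.007, 0, 0], 0], [[-0.007, 0, 0], 0], [[-0.006, 0, 0], 0]]}}

```text
t: 10.8
tool_pos: [0.5206, -0.0513, 0.1584]
tool_rot: [-2.279, -2.163, 0.0]
contact_force: [1.4, 0.6, 0.7]
opening: 0.0001
grip_force: 0.7
```

>>> {"name": "drive_tool", "arguments": {"rows": [[[-0.002, 0, 0], 0], [[-0.002, 0, 0], 0], [[-0.002, 0, 0], 0], [[-0.001, 0, 0], 0], [[0, 0, 0], 0]]}}

```text
t: 11.3
tool_pos: [0.5202, -0.0577, 0.1583]
tool_rot: [2.278, 2.163, -0.001]
contact_force: [-0.1, 0.1, -0.2]
opening: 0.0004
grip_force: 0.1
```

>>> {"name": "drive_tool", "arguments": {"rows": [[[-0.001, 0, 0], 0], [[-0.001, 0, 0], 0], [[0, 0, 0], 0]]}}

```text
t: 11.6
tool_pos: [0.5201, -0.0597, 0.1583]
tool_rot: [-2.278, -2.163, 0.0]
contact_force: [0.6, 0.4, 0.2]
opening: 0.0005
grip_force: 0.4
```

>>> {"name": "drive_tool", "arguments": {"rows": [[[-0.001, 0, 0], 0], [[-0.0005, 0, 0], 0], [[0, 0, 0], 0]]}}

```text
t: 11.9
tool_pos: [0.5201, -0.0603, 0.1583]
tool_rot: [-2.277, -2.162, -0.002]
contact_force: [0.5, 5.7, 0.2]
opening: -0.0004
grip_force: 2.7
```

Force has risen to 5.7 N at the shut stop (box y about 16 mm). One more small nudge, then retreat.

>>> {"name": "drive_tool", "arguments": {"rows": [[[-0.0007, 0, 0], 0], [[0, 0, 0], 0], [[0, 0, 0], 0]]}}

```text
t: 12.2
tool_pos: [0.5201, -0.0604, 0.1583]
tool_rot: [-2.276, -2.161, -0.004]
contact_force: [0.3, 7.5, 1.1]
opening: -0.0001
grip_force: 3.8
```

>>> {"name": "drive_tool", "arguments": {"rows": [[[0.008, 0, 0], 0], [[0.006, 0, 0], 0], [[0, 0, -0.02], 0], [[0, 0, -0.03], 0], [[0, 0, -0.04], 0], [[0, 0, -0.04], 0], [[0, 0, 0], 0], [[0, 0, 0], 0]]}}

```text
t: 13.0
tool_pos: [0.5214, -0.048, 0.2898]
tool_rot: [2.276, 2.161, 0.002]
contact_force: [-0.1, -0.1, -0.2]
opening: -0.0001
grip_force: 0.0
```

```bash
python3 - <<'E'
from m import *
d=grab("wrist","w8");c=grab("scene","c8");s=grab("side","s8")
B=np.array([.5388,-.0773]);ex=np.array([.9986,-.052]);ey=np.array([.052,.9986])
loc=lambda p:(np.array([(p[:2]-B)@ex,(p[:2]-B)@ey])*1000).round(1)
for x,n in ((c,(292,208)),(s,(336,185))):
    _,A,m=blob(mask(x,(5,120,120),(22,255,255)),n,100); print([loc(onz(x,*p,.093)).tolist() for p in quad(m)])
cv2.imwrite("pics/g.png",np.hstack([cv2.resize(c["image"][120:280,220:400],(450,400)),cv2.resize(s["image"][120:280,270:400],(325,400))]))
E
```

```text
[[-60.6, 7.4], [30.5, -0.2], [28.4, -88.2], [-64.4, -84.2]]
[[23.8, -80.4], [-63.0, -84.1], [-64.9, 16.5], [19.3, 20.3]]
```

View pics/g.png

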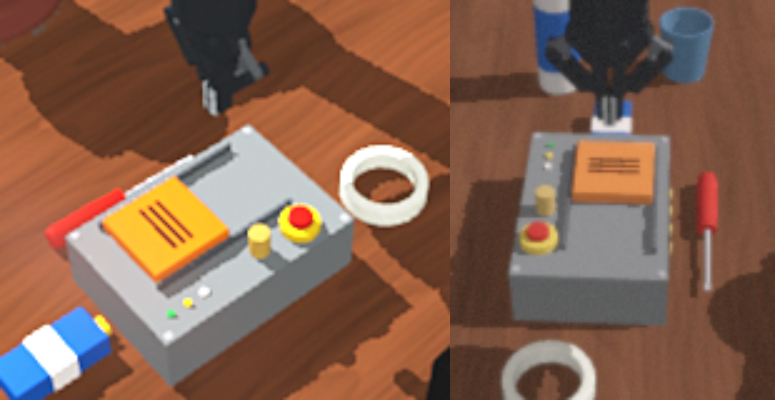

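The shutter covers the well: in the scene crop it spans (105,225) to (228,235), ending at about box y -86. The box and the things round it are unmoved, and the arm is clear.

```bash
python3 -c "
from station import ctrl
print(ctrl.finish_job())"
```

```text
the job is handed in; nothing more can be done
None
```

I opened the shutter to its stop, held the reset button at the bottom for over 1.5 s, pushed the shutter fully shut again and handed the job in; the red stop button was not touched, and the last pictures show the box and everything round it in place.

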